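# Load the magnetic stirrers with the amber reagent bottles

### The job

Load the four magnetic stirrers: stand each amber bottle upright on the stirrer plate whose rim has the colour of the bottle's cap, fully inside the rim, setting it down gently and keeping it upright on the way. Leave the two white bottles where they stand, and let go of everything at the end.

Things in the scene. Friction and masses are not known exactly. Their poses are not given: they have to be found in the camera images.
- bottle_red: Amber glass reagent bottle with a red cap: 48 mm body diameter up to 55 mm height with a paper band low on it, sloping shoulder, cap 30 mm in diameter at 64 to 84 mm height (84 mm tall in all). Stands upright on the bench, loose, about 0.13 to 0.25 kg. Origin: centre of the underside; z up along its axis.
- bottle_yellow: Amber glass reagent bottle with a yellow cap: 48 mm body diameter up to 55 mm height with a paper band low on it, sloping shoulder, cap 30 mm in diameter at 64 to 84 mm height (84 mm tall in all). Stands upright on the bench, loose, about 0.13 to 0.25 kg. Origin: centre of the underside; z up along its axis.
- bottle_blue: Amber glass reagent bottle with a blue cap: 48 mm body diameter up to 55 mm height with a paper band low on it, sloping shoulder, cap 30 mm in diameter at 64 to 84 mm height (84 mm tall in all). Stands upright on the bench, loose, about 0.13 to 0.25 kg. Origin: centre of the underside; z up along its axis.
- bottle_green: Amber glass reagent bottle with a green cap: 48 mm body diameter up to 55 mm height with a paper band low on it, sloping shoulder, cap 30 mm in diameter at 64 to 84 mm height (84 mm tall in all). Stands upright on the bench, loose, about 0.13 to 0.25 kg. Origin: centre of the underside; z up along its axis.
- white_bottle_red: White plastic bottle with a red cap, of the same size and shape as the amber ones; origin at the centre of its underside. Not wanted: leave it. Bottles and stirrers stand mixed, centres at least 95 mm apart; a fixed white timer 16 mm high lies among them; other equipment (up to 0.21 m tall) stands outside that area.
- white_bottle_blue: White plastic bottle with a blue cap, of the same size and shape as the amber ones; origin at the centre of its underside. Not wanted: leave it. Bottles and stirrers stand mixed, centres at least 95 mm apart; a fixed white timer 16 mm high lies among them; other equipment (up to 0.21 m tall) stands outside that area.
- stirrer_red: Magnetic stirrer with a red rim: grey round puck 84 mm in diameter, fixed to the bench, small black knob on its side (10 mm out, on its -x). Its dark flat plate, 70 mm in diameter, lies 25 mm above the bench inside the red rim (7 mm wide, top at 29 mm). Origin: centre of its underside, on the bench; z up.
- stirrer_yellow: Magnetic stirrer with a yellow rim: grey round puck 84 mm in diameter, fixed to the bench, small black knob on its side (10 mm out, on its -x). Its dark flat plate, 70 mm in diameter, lies 25 mm above the bench inside the yellow rim (7 mm wide, top at 29 mm). Origin: centre of its underside, on the bench; z up.
- stirrer_blue: Magnetic stirrer with a blue rim: grey round puck 84 mm in diameter, fixed to the bench, small black knob on its side (10 mm out, on its -x). Its dark flat plate, 70 mm in diameter, lies 25 mm above the bench inside the blue rim (7 mm wide, top at 29 mm). Origin: centre of its underside, on the bench; z up.
- stirrer_green: Magnetic stirrer with a green rim: grey round puck 84 mm in diameter, fixed to the bench, small black knob on its side (10 mm out, on its -x). Its dark flat plate, 70 mm in diameter, lies 25 mm above the bench inside the green rim (7 mm wide, top at 29 mm). Origin: centre of its underside, on the bench; z up.
Things that resemble listed ones, but are neither listed nor needed, are in the scene too. What is shaped like the bottle_green but purple is not meant.

How it is judged:
At the end, for the whole second after the job is handed in: Each amber bottle stands flat and upright (0.06 rad) on the plate of the stirrer of its cap colour, inside the rim (centres within 12.5 mm, underside 22 to 28 mm up), released, at rest (under 0.02 m/s); both white bottles upright, at rest, within 20 mm of their start (horizontal distance between bottle_red and stirrer_red below 0.0125 m and z of bottle_red in the frame of stirrer_red between 0.022 and 0.028 m and angle between each of bottle_red, bottle_yellow, bottle_blue, bottle_green, white_bottle_red, white_bottle_blue's own z axis and vertical below 0.06 rad and linear speed of each of bottle_red, bottle_yellow, bottle_blue, bottle_green, white_bottle_red, white_bottle_blue below 0.02 m/s and horizontal distance between bottle_yellow and stirrer_yellow below 0.0125 m and z of bottle_yellow in the frame of stirrer_yellow between 0.022 and 0.028 m and horizontal distance between bottle_blue and stirrer_blue below 0.0125 m and z of bottle_blue in the frame of stirrer_blue between 0.022 and 0.028 m and horizontal distance between bottle_green and stirrer_green below 0.0125 m and z of bottle_green in the frame of stirrer_green between 0.022 and 0.028 m and distance of each of white_bottle_red, white_bottle_blue from where it was at the start of the episode below 0.02 m); the robot touches nothing.
It fails at once if a white bottle is pushed more than 20 mm, lifted or knocked over (distance of any of white_bottle_red, white_bottle_blue from where it was at the start of the episode above 0.02 m or angle between any of white_bottle_red, white_bottle_blue's own z axis and vertical above 0.35 rad).
It fails at once if an amber bottle is tipped by more than about 45 degrees (angle between any of bottle_red, bottle_yellow, bottle_blue, bottle_green's own z axis and vertical above 0.8 rad).
It fails at once if an amber bottle is dropped onto a stirrer or the bench (lands faster than 0.6 m/s, a fall of about 2 cm) ((height (world z) of bottle_red below 0.05 m and linear speed of bottle_red above 0.6 m/s) or (height (world z) of bottle_yellow below 0.05 m and linear speed of bottle_yellow above 0.6 m/s) or (height (world z) of bottle_blue below 0.05 m and linear speed of bottle_blue above 0.6 m/s) or (height (world z) of bottle_green below 0.05 m and linear speed of bottle_green above 0.6 m/s)).
It also fails if it takes over 102 s, if anything falls off the work surface, if the arm or the gripper's body presses on something with over 40 N, if the wrist force passes 120 N, or if a joint passes its speed limit or range.

### The arm

A 6-joint arm with a two-finger parallel gripper is mounted at the origin on the work surface. World frame = base frame: x ahead of the robot, y to its left, z up, the work surface at z = 0. Lengths are in m, angles in rad, forces in N, time in s.
With the tool pointing down it reaches from about 0.3 to 0.875 m from the base axis. Payload 4.2 kg.
Tool frame: the origin (TCP) lies between the finger pads; the fingertips stand 17 mm ahead of it and the grasp point (between the pads) lies 2 mm behind it; z points along the fingers, y is the line along which they close (so a half turn about z gives the same grasp; the last joint's range is limited). The gripper opens to 85 mm and grips with 20 to 120 N. Pads are 22 mm wide; open, the fingers measure 114 mm over their backs; the gripper's body (76 mm by 85 mm) begins 54 mm behind the grasp point. The pads swing forward as they close: fully open they stand 13 mm farther back than shut.
Start: joints at [-1.367, 0.32, 1.565, -0, 1.257, -0.02], TCP at [0.128, -0.561, 0.248] pointing down, gripper open.
Joint ranges: [-3.11, 3.11], [-0.84, 2.01], [0.21, 2.61], [-1.34, 4.49], [0.05, 2.63], [-2.56, 2.56]. Speed limits (rad/s): [2.57, 2.57, 3.14, 3.14, 3.14, 3.14].

### API

Orientations are given as a unit quaternion [w, x, y, z].
In Python, from plant import bot, optics gives the robot as it stands.
- The arm moves only by the shell command python3 -m creep 'ROWS' [FORCE]. ROWS is JSON, a list of rows, each a list of 7 numbers: the turn, a rotation vector about the world's x, y, z in degrees, then the shift along the world's x, y, z in m, then the finger opening in m, from 0 to 0.0854. A call has 1 to 12 rows; each row shifts and turns the commanded pose from where the row before left it; what a row does not reach is not made up. A row lasts 1/8 s, in which the tool goes at most 62.5 mm and 10.7 degrees, less where a joint would pass 70% of its speed; a pose out of reach is approached as far as the arm can. A call with a gripper value outside its range is refused whole. The fingers move at their own pace and stop on an object; FORCE is the grip in N (left out, the last holds). Time passes only in rows, so rows that do not move let the fingers close. It gives the time, the measured TCP pose, the force, the opening and the grip force at its end, in the units of the state.
- bot.sense(): the state, without advancing time (a new reading comes with each control period).
- optics.read_camera(name): name is "side" or "top"; returns the picture (384x512x3 uint8, blue, green, red); there is no depth.
- optics.camera_params(name): a dict with "mtx" (3x3 intrinsics, pixels), "R" (3x3) and "t" (3): a world point X has camera coordinates R X + t. Camera axes: x right, y down, z forward; pixel columns grow to the right and rows downward; lengths in m; the calibration is good to about 2 mm. A picture is of the moment at which its call begins. camera_params takes no time and is no camera call.
- bot.sign_off(): hands the job in; it is judged then, once.
The state is a dict: "time": time; "q": joint angles; "joint_vel": joint speeds; "tau": joint torques, N m; "position": TCP position; "ee_rot": TCP orientation; "contact_force": force on the tool from outside, world axes, zero at the start; "ft_torque": the same for the moment, N m; "finger_gap": finger opening in m; "finger_force": force on a finger pad.
Only numpy, scipy, OpenCV 4.12 (cv2) and the standard library are available. Lean on these libraries where they do the work, as an engineer would, in place of code of your own. Each camera call takes 0.05 s, during which the arm holds its last target. There are 200 camera calls.

## Working session

There is one attempt and no reset: what is moved stays moved. The work goes in short steps, Python scripts to look and compute and a shell command to move; the robot and the scene stay as the last step left them, time stands still between calls to the robot, and variables do not carry over. Pictures are saved under pics/ and viewed, at most 14 in all, crops included, and the job is handed in when it is done.

```bash
ls; mkdir -p pics; python3 - <<'E'
from plant import bot, optics
import cv2,json
for n in ("top","side"):
    im=optics.read_camera(n); cv2.imwrite(f"pics/{n}0.png",im)
    p=optics.camera_params(n); print(n,p)
s=bot.sense(); print({k:s[k] for k in("time","position","ee_rot","finger_gap")})
E
```

```text
pics
top {'mtx': array([[410.80401468,   0.        , 256.37417648],
       [  0.        , 410.80401468, 194.63840472],
       [  0.        ,   0.        ,   1.        ]]), 'R': array([[-0.00812985, -0.99995763, -0.00431851],
       [-0.98700159,  0.00871756, -0.16047386],
       [ 0.16050471,  0.00295775, -0.98703064]]), 't': array([0.00793192, 0.55018889, 1.01532452])}
side {'mtx': array([[419.42340682,   0.        , 261.94330059],
       [  0.        , 419.42340682, 188.583174  ],
       [  0.        ,   0.        ,   1.        ]]), 'R': array([[ 0.87734122, -0.4794363 , -0.02032761],
       [-0.34153187, -0.59410554, -0.72828194],
       [ 0.33708806,  0.64589429, -0.68497606]]), 't': array([-0.47167382,  0.2112341 ,  0.80602009])}
{'time': 0.1, 'position': array([ 0.12752682, -0.56025691,  0.24754326]), 'ee_rot': array([-8.27081647e-04,  9.93747870e-01,  1.11644448e-01, -6.93066448e-05]), 'finger_gap': 0.08534431187512605}
```

View pics/top0.png

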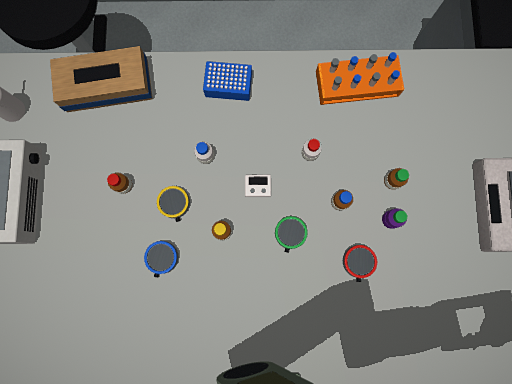

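View pics/side0.png

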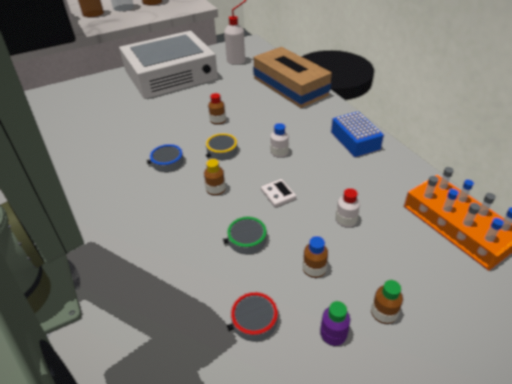

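The top view shows amber bottles with caps at red (115,181), yellow (220,229), blue (344,198) and green (400,177). The purple decoy is at (397,217). The rims are at yellow (173,201), blue (161,257), green (291,232) and red (360,261). I'll triangulate these from both views by fitting silhouettes.

```bash
cat > vis.py <<'E'
import cv2, numpy as np
from scipy.optimize import least_squares
from plant import optics
P={n:optics.camera_params(n) for n in("top","side")}
def proj(n,X):
    p=P[n]; c=np.atleast_2d(X)@p["R"].T+p["t"]; u=c@p["mtx"].T; return u[:,:2]/u[:,2:]
def mask(im,col):
    h,s,v=[a.astype(int) for a in cv2.split(cv2.cvtColor(cv2.resize(im,None,fx=4,fy=4,interpolation=cv2.INTER_CUBIC),cv2.COLOR_BGR2HSV))]
    hue={"red":(h<5)|(h>174),"yellow":(h>20)&(h<33),"blue":(h>104)&(h<122),"green":(h>50)&(h<80)}[col]
    return (hue&(s>140)&(v>85)).astype(np.uint8)
def blob(im,col,px,fill,r=16):
    m=mask(im,col); n,l,st,c=cv2.connectedComponentsWithStats(m)
    pts=(c+.5)/4-.5; d=np.linalg.norm(pts-px,axis=1); d[st[:,4]<200]=1e9; d[0]=1e9
    i=d.argmin(); mm=(l==i).astype(np.uint8)
    hull=cv2.convexHull(cv2.findContours(mm,0,2)[0][0] if not fill else np.vstack(cv2.findContours(mm,0,2)[0]))
    M=cv2.moments(hull); return np.array([M["m10"],M["m01"]])/M["m00"]/4+(.5/4-.5), M["m00"]/16, d[i]
def cyl(x,r,za,zb):
    a=np.linspace(0,2*np.pi,48,endpoint=False)
    return np.vstack([np.c_[x[0]+r*np.cos(a),x[1]+r*np.sin(a),np.full(48,x[2]+z)] for z in(za,zb)])
def cent(n,x,r,za,zb):
    h=cv2.convexHull((proj(n,cyl(x,r,za,zb))).astype(np.float32)); M=cv2.moments(h); return np.array([M["m10"],M["m01"]])/M["m00"], M["m00"]
def locate(ims,col,pt,ps,kind):
    r,za,zb=(.015,-.02,0) if kind=="cap" else (.042,-.004,0)
    b={"top":blob(ims["top"],col,pt,kind!="cap"),"side":blob(ims["side"],col,ps,kind!="cap")}
    f=lambda x:np.r_[tuple(cent(n,x,r,za,zb)[0]-b[n][0] for n in b)]
    s=least_squares(f,[.4,0,.05],x_scale=.01,diff_step=1e-4)
    return s.x,[float(round(np.sqrt(b[n][1]/cent(n,s.x,r,za,zb)[1]),2)) for n in b],[float(round(b[n][2],1)) for n in b],np.abs(s.fun).max()
E
cat > meas.py <<'E'
from vis import *
import sys
ims={n:optics.read_camera(n) for n in P}
T=[("cap","red",(115,181),(216,98)),("cap","yellow",(219,229),(213,164)),("cap","blue",(345,198),(317,243)),("cap","green",(402,176),(391,288)),
("rim","red",(360,261),(254,315)),("rim","yellow",(173,201),(221,146)),("rim","blue",(161,257),(166,156)),("rim","green",(291,232),(247,234)),
("cap","red",(313,145),(350,195)),("cap","blue",(202,148),(280,129)),("cap","green",(401,216),(338,310))]
for k,c,a,b in T:
    x,sc,d,e=locate(ims,c,a,b,k); print(k,c,x.round(4),"scale",sc,"d",d,"res",round(e,2))
E
python3 meas.py
```

```text
cap red [0.588  0.3662 0.0805] scale [0.89, 0.8] d [2.8, 1.0] res 0.16
cap yellow [0.4605 0.095  0.0813] scale [0.97, 0.92] d [0.7, 1.3] res 0.16
cap blue [ 0.5373 -0.2194  0.0817] scale [0.93, 0.86] d [1.0, 1.5] res 0.09
cap green [ 0.593  -0.3647  0.0858] scale [0.83, 0.77] d [1.6, 0.5] res 0.15
rim red [ 0.379  -0.2616  0.0236] scale [0.99, 0.98] d [0.2, 0.3] res 0.06
rim yellow [0.5378 0.2249 0.0245] scale [0.99, 0.95] d [0.7, 2.1] res 0.17
rim blue [0.3929 0.2525 0.024 ] scale [0.99, 0.94] d [0.5, 0.2] res 0.27
rim green [ 0.4548 -0.0848  0.0237] scale [0.98, 0.94] d [0.8, 0.4] res 0.09
cap red [ 0.6739 -0.1436  0.0822] scale [0.92, 0.84] d [0.7, 0.1] res 0.0
cap blue [0.6683 0.1427 0.0819] scale [0.9, 0.79] d [0.6, 1.0] res 0.14
cap green [ 0.4877 -0.3533  0.0852] scale [0.85, 0.79] d [0.5, 0.7] res 0.1
```

```bash
python3 - <<'E'
from vis import *
T=[("cap","red",(115,181),(216,98)),("cap","green",(402,176),(391,288)),("rim","blue",(161,257),(166,156)),("rim","red",(360,261),(254,315))]
rows=[]
for i,n in enumerate(("top","side")):
    im=cv2.imread(f"pics/{n}0.png"); r=[]
    for k,c,*p in T:
        b=cv2.resize(im,None,fx=4,fy=4,interpolation=cv2.INTER_CUBIC); cv2.drawContours(b,cv2.findContours(mask(im,c),0,2)[0],-1,(255,255,255),1)
        x,y=[4*v for v in p[i]]; h=60 if k=="cap" else 100
        r.append(cv2.resize(b[max(0,y-h):y+h,x-h:x+h],(200,200)))
    rows.append(np.hstack(r))
cv2.imwrite("pics/mask.png",np.vstack(rows))
E
```

```text
(no output)
```

View pics/mask.png

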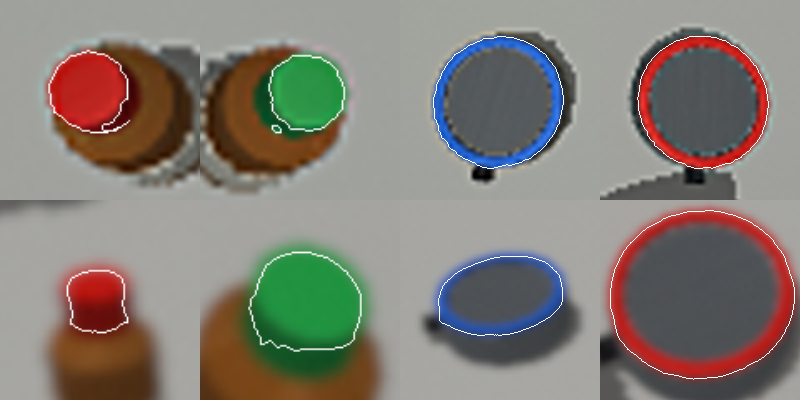

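The masks follow the cap tops and rims well, but the shaded cap sides are partly missed. As a check I'll compare with a top-view disc fit at the nominal heights.

```bash
cat > meas2.py <<'E'
from vis import *
import sys
T=[("cap","red",(115,181),(216,98)),("cap","yellow",(219,229),(213,164)),("cap","blue",(345,198),(317,243)),("cap","green",(402,176),(391,288)),
("rim","red",(360,261),(254,315)),("rim","yellow",(173,201),(221,146)),("rim","blue",(161,257),(166,156)),("rim","green",(291,232),(247,234))]
for k,c,*p in T:
    o=[]
    for i,n in enumerate(P):
        im=cv2.imread(f"pics/{n}0.png"); b=blob(im,c,p[i],k!="cap")[0]
        if k=="cap" : a=(.015,-.001,0) if n=="top" else (.015,-.012,0)
        else: a=(.042,-.002,0)
        z=.084 if k=="cap" else .029
        s=least_squares(lambda x:cent(n,[*x,z],*a)[0]-b,[.4,0],x_scale=.01,diff_step=1e-4); o.append((s.x*1e3).round(1))
    print(k,c,*o)
E
python3 meas2.py
```

```text
cap red [585.6 361.3] [583.1 354.2]
cap yellow [460.1  93.9] [457.6  87.5]
cap blue [ 535.9 -217.2] [ 534.  -223.4]
cap green [ 591.8 -362.4] [ 591.2 -365.6]
rim red [ 379.1 -260.1] [ 377.4 -264.9]
rim yellow [537.5 223.6] [534.8 218.2]
rim blue [393.5 251. ] [390.6 244.8]
rim green [454.6 -84.4] [452.4 -89.7]
```

Both views agree to within a few mm, with a constant offset of about (−2,−6) mm. I'll use the mean and correct it against the TCP after the first grasp. I'm starting with the blue bottle.

```bash
python3 -m creep '[[0,0,-1.28,0.041,0.034,0,0.0854],[0,0,-1.28,0.041,0.034,0,0.0854],[0,0,-1.28,0.041,0.034,0,0.0854],[0,0,-1.28,0.041,0.034,0,0.0854],[0,0,-1.28,0.041,0.034,0,0.0854],[0,0,-1.28,0.041,0.034,0,0.0854],[0,0,-1.28,0.041,0.034,0,0.0854],[0,0,-1.28,0.041,0.034,0,0.0854],[0,0,-1.28,0.041,0.034,0,0.0854],[0,0,-1.28,0.038,0.035,0,0.0854],[0,0,0,0,0,0,0.0854],[0,0,0,0,0,0,0.0854]]' 40
```

```text
time: 1.7
position: [0.5342, -0.2197, 0.248]
ee_rot: [0.0, 1.0, 0.001, -0.001]
contact_force: [0.6, -0.6, -0.4]
finger_gap: 0.0857
finger_force: 0.0
```

```bash
python3 -m creep '[[0,0,0,0.001,0,-0.04,0.0854],[0,0,0,0,0,-0.04,0.0854],[0,0,0,0,0,-0.04,0.0854],[0,0,0,0,0,-0.04,0.0854],[0,0,0,0,0,-0.025,0.0854],[0,0,0,0,0,-0.023,0.0854],[0,0,0,0,0,0,0.0854]]'; python3 - <<'E'
from vis import *
a=[optics.read_camera(n)for n in("top","side")]
c=[cv2.resize(a[0][130:290,250:430],(400,356),interpolation=2),cv2.resize(a[1][150:310,220:400],(400,356),interpolation=2)]
cv2.imwrite("pics/g1.png",np.hstack(c))
E
```

```text
time: 2.58
position: [0.5335, -0.2203, 0.039]
ee_rot: [-0.001, 1.0, -0.001, -0.002]
contact_force: [0.1, 0.5, -0.2]
finger_gap: 0.0853
finger_force: 0.0
```

View pics/g1.png

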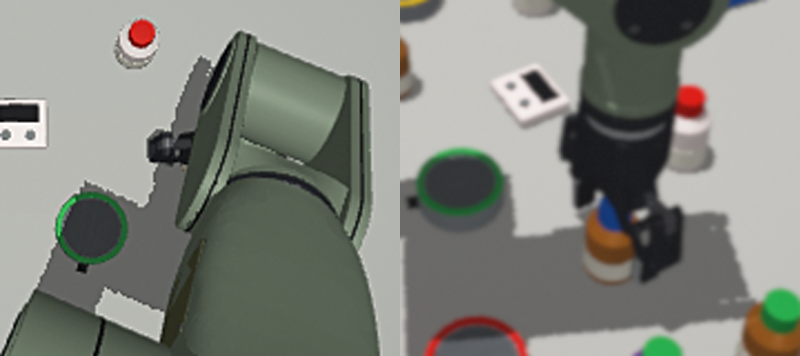

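The side view shows the blue bottle standing between the open fingers, around crop pixel (610,240). I'll close on it and lift a little.

```bash
python3 -m creep '[[0,0,0,0,0,0,0.03],[0,0,0,0,0,0,0.03],[0,0,0,0,0,0,0.03],[0,0,0,0,0,0,0.03],[0,0,0,0,0,0,0.03],[0,0,0,0,0,0,0.03]]' 40
```

```text
time: 3.42
position: [0.5362, -0.2199, 0.0415]
ee_rot: [0.0, 1.0, 0.0, 0.001]
contact_force: [-0.6, -0.5, 6.1]
finger_gap: 0.0465
finger_force: 42.1
```

```bash
python3 -m creep '[[0,0,0,0,0,0.01,0.03],[0,0,0,0,0,0.03,0.03],[0,0,0,0,0,0.04,0.03],[0,0,0,0,0,0.04,0.03],[0,0,0,0,0,0.02,0.03],[0,0,0,0,0,0,0.03]]'; python3 - <<'E'
from vis import *
a=[optics.read_camera(n)for n in("top","side")]
c=[cv2.resize(a[0][100:290,250:430],(400,422),interpolation=2),cv2.resize(a[1][100:290,200:380],(400,422),interpolation=2)]
cv2.imwrite("pics/g2.png",np.hstack(c))
E
```

```text
time: 4.18
position: [0.5362, -0.2199, 0.182]
ee_rot: [0.001, 1.0, 0.0, 0.002]
contact_force: [0.0, 0.2, -2.2]
finger_gap: 0.0467
finger_force: 41.8
```

View pics/g2.png

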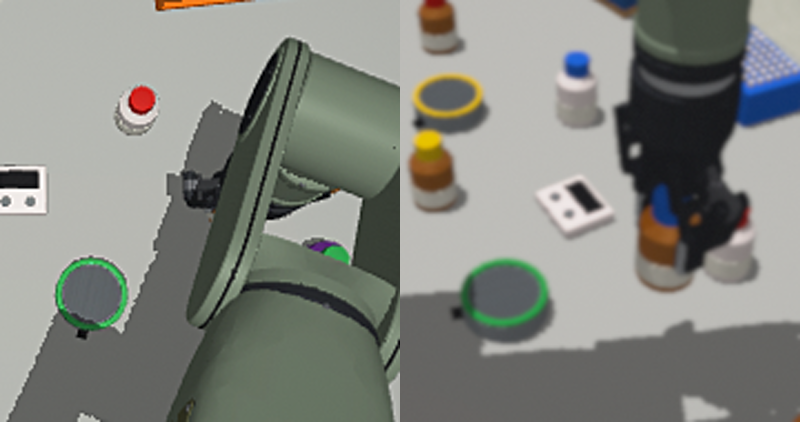

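Bottle held upright, clear of everything. Now to the blue stirrer.

```bash
python3 -m creep '[[0,0,0,-0.008,0.025,0,0.03],[0,0,0,-0.014,0.046,0,0.03],[0,0,0,-0.014,0.046,0,0.03],[0,0,0,-0.014,0.046,0,0.03],[0,0,0,-0.014,0.046,0,0.03],[0,0,0,-0.014,0.046,0,0.03],[0,0,0,-0.014,0.046,0,0.03],[0,0,0,-0.014,0.046,0,0.03],[0,0,0,-0.014,0.046,0,0.03],[0,0,0,-0.014,0.046,0,0.03],[0,0,0,-0.010,0.029,0,0.03],[0,0,0,0,0,0,0.03]]'; python3 - <<'E'
from vis import *
a=[optics.read_camera(n)for n in("top","side")]
from plant import bot
x=bot.sense()["position"];print(x, [proj(n,[x[0],x[1],x[2]-.041]) for n in P])
c=[cv2.resize(a[0][170:320,90:260],(400,353),interpolation=2),cv2.resize(a[1][50:200,100:270],(400,353),interpolation=2)]
cv2.imwrite("pics/g3.png",np.hstack(c))
E
```

```text
time: 5.78
position: [0.3902, 0.2495, 0.1789]
ee_rot: [0.001, 1.0, 0.002, -0.001]
contact_force: [0.8, -1.1, -2.4]
finger_gap: 0.0467
finger_force: 42.0
[0.39091566 0.24784075 0.17918827] [array([[150.15456929, 257.55743775]]), array([[157.28135409, 117.44304973]])]
```

View pics/g3.png

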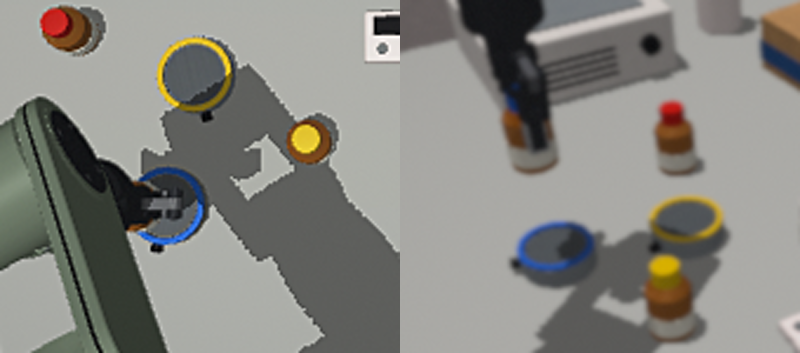

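```bash
python3 -m creep '[[0,0,0,0.002,0.002,-0.03,0.03],[0,0,0,0,0,-0.04,0.03],[0,0,0,0,0,-0.025,0.03],[0,0,0,0,0,-0.01,0.03],[0,0,0,0,0,-0.004,0.03],[0,0,0,0,0,-0.002,0.03],[0,0,0,0,0,0,0.03]]'
```

```text
time: 6.75
position: [0.3941, 0.2505, 0.07]
ee_rot: [-0.0, 1.0, 0.0, 0.001]
contact_force: [-0.1, -0.0, -2.7]
finger_gap: 0.0467
finger_force: 41.9
```

```bash
python3 -m creep '[[0,0,0,0,0,-0.002,0.03],[0,0,0,0,0,0,0.03]]'
```

```text
time: 7.0
position: [0.3936, 0.2504, 0.0675]
ee_rot: [-0.0, 1.0, 0.0, 0.0]
contact_force: [0.7, -0.0, -1.4]
finger_gap: 0.0465
finger_force: 41.9
```

```bash
python3 -m creep '[[0,0,0,0,0,-0.002,0.03],[0,0,0,0,0,0,0.03]]'; python3 - <<'E'
from vis import *
a=optics.read_camera("side")
cv2.imwrite("pics/g4.png",cv2.resize(a[80:220,100:280],(720,560),interpolation=2))
E
```

```text
time: 7.25
position: [0.3938, 0.2505, 0.0664]
ee_rot: [-0.0, 1.0, 0.0, 0.0]
contact_force: [-1.6, -0.2, 9.2]
finger_gap: 0.0467
finger_force: 43.0
```

View pics/g4.png

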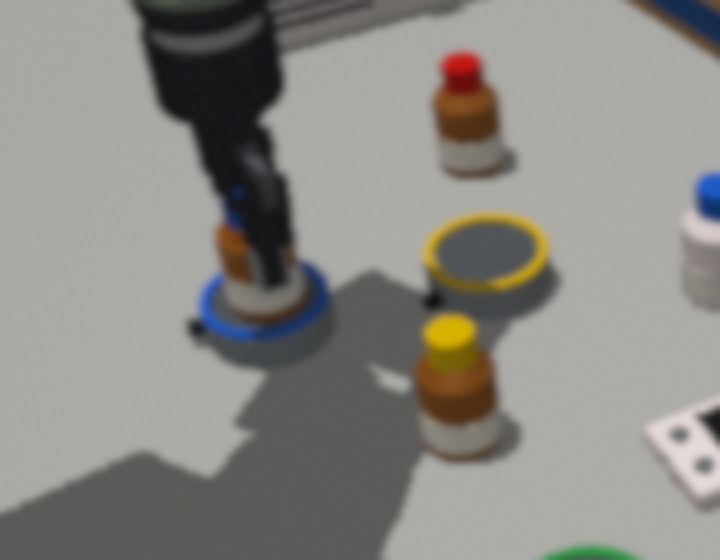

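The force rose at the predicted height and the bottle sits centred in the blue rim (near 264,300). I'll release and rise.

```bash
python3 -m creep '[[0,0,0,0,0,0,0.0854],[0,0,0,0,0,0,0.0854],[0,0,0,0,0,0,0.0854],[0,0,0,0,0,0,0.0854],[0,0,0,0,0,0,0.0854],[0,0,0,0,0,0.015,0.0854],[0,0,0,0,0,0.04,0.0854],[0,0,0,0,0,0.04,0.0854],[0,0,0,0,0,0.03,0.0854],[0,0,0,0,0,0,0.0854]]'
```

```text
time: 8.55
position: [0.3948, 0.251, 0.1925]
ee_rot: [-0.001, 1.0, 0.0, 0.002]
contact_force: [0.3, -0.5, -0.0]
finger_gap: 0.0853
finger_force: 0.0
```

```bash
python3 -m creep '[[0,0,0,0.038,0.022,0,0.0854],[0,0,0,0.038,0.022,0,0.0854],[0,0,0,0.038,0.022,0,0.0854],[0,0,0,0.038,0.022,0,0.0854],[0,0,0,0.038,0.021,0,0.0854],[0,0,0,0,0,0,0.0854],[0,0,0,0,0,-0.04,0.0854],[0,0,0,0,0,-0.04,0.0854],[0,0,0,0,0,-0.03,0.0854],[0,0,0,0,0,0,0.0854]]'; python3 - <<'E'
from vis import *
a=optics.read_camera("side")
cv2.imwrite("pics/g5.png",cv2.resize(a[40:190,100:300],(720,540),interpolation=2))
E
```

```text
time: 9.8
position: [0.5807, 0.3576, 0.0766]
ee_rot: [0.002, 1.0, 0.0, -0.004]
contact_force: [-1.4, 0.4, 0.7]
finger_gap: 0.0857
finger_force: 0.0
```

View pics/g5.png

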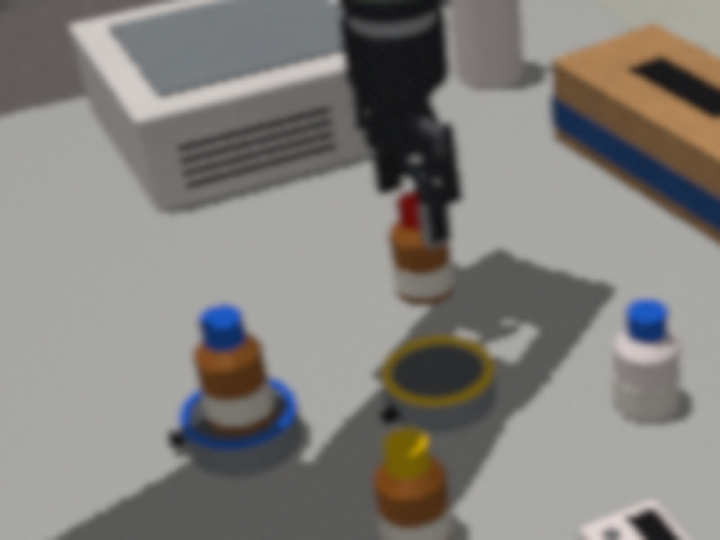

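The blue bottle stands inside its rim at (238,395), and the fingers straddle the red cap at (410,215). I'll descend and grip.

```bash
python3 -m creep '[[0,0,0,0.002,0.001,-0.02,0.0854],[0,0,0,0,0,-0.017,0.0854],[0,0,0,0,0,0,0.0854],[0,0,0,0,0,0,0.03],[0,0,0,0,0,0,0.03],[0,0,0,0,0,0,0.03],[0,0,0,0,0,0,0.03],[0,0,0,0,0,0,0.03],[0,0,0,0,0,0,0.03]]' 40
```

```text
time: 10.98
position: [0.5863, 0.3608, 0.0445]
ee_rot: [-0.001, 1.0, 0.0, 0.001]
contact_force: [-0.8, 1.5, 5.7]
finger_gap: 0.0466
finger_force: 41.7
```

```bash
python3 -m creep '[[0,0,0,0,0,0.01,0.03],[0,0,0,0,0,0.03,0.03],[0,0,0,0,0,0.04,0.03],[0,0,0,0,0,0.04,0.03],[0,0,0,0,0,0.02,0.03],[0,0,0,-0.008,-0.024,0,0.03],[0,0,0,-0.016,-0.048,0,0.03],[0,0,0,-0.016,-0.048,0,0.03],[0,0,0,-0.016,-0.048,0,0.03],[0,0,0,-0.016,-0.048,0,0.03],[0,0,0,-0.016,-0.048,0,0.03],[0,0,0,-0.016,-0.048,0,0.03]]'
```

```text
time: 12.48
position: [0.4804, 0.0468, 0.1832]
ee_rot: [0.0, 1.0, 0.0, -0.0]
contact_force: [0.8, -0.4, -1.4]
finger_gap: 0.0471
finger_force: 41.5
```

```bash
python3 -m creep '[[0,0,0,-0.016,-0.048,0,0.03],[0,0,0,-0.016,-0.048,0,0.03],[0,0,0,-0.016,-0.048,0,0.03],[0,0,0,-0.016,-0.048,0,0.03],[0,0,0,-0.016,-0.048,0,0.03],[0,0,0,-0.016,-0.048,0,0.03],[0,0,0,-0.007,-0.022,0,0.03],[0,0,0,0,0,0,0.03],[0,0,0,0,0,0,0.03]]'; python3 - <<'E'
from plant import bot
print(bot.sense()["position"])
E
```

```text
time: 13.6
position: [0.3784, -0.2609, 0.1832]
ee_rot: [-0.0, 1.0, 0.0, -0.0]
contact_force: [-0.1, 0.3, -0.7]
finger_gap: 0.0471
finger_force: 41.6
[ 0.3783885  -0.2608983   0.18316672]
```

```bash
python3 -m creep '[[0,0,0,0.001,0,-0.03,0.03],[0,0,0,0,0,-0.04,0.03],[0,0,0,0,0,-0.025,0.03],[0,0,0,0,0,-0.01,0.03],[0,0,0,0,0,-0.005,0.03],[0,0,0,0,0,-0.002,0.03],[0,0,0,0,0,0,0.03]]'
```

```text
time: 14.48
position: [0.38, -0.2619, 0.072]
ee_rot: [0.0, 1.0, 0.0, 0.001]
contact_force: [0.9, -0.2, -1.2]
finger_gap: 0.0466
finger_force: 41.6
```

```bash
python3 -m creep '[[0,0,0,0,0,-0.002,0.03],[0,0,0,0,0,0,0.03]]'
```

```text
time: 14.72
position: [0.3797, -0.2618, 0.0695]
ee_rot: [0.0, 1.0, 0.0, 0.0]
contact_force: [0.3, 0.0, -0.7]
finger_gap: 0.0468
finger_force: 41.6
```

```bash
python3 -m creep '[[0,0,0,0,0,-0.002,0.03],[0,0,0,0,0,0,0.03]]'
```

```text
time: 14.98
position: [0.3797, -0.2618, 0.0694]
ee_rot: [0.0, 1.0, 0.0, 0.0]
contact_force: [-4.3, 2.5, 18.3]
finger_gap: 0.0468
finger_force: 43.3
```

```bash
python3 - <<'E'
from vis import *
a=optics.read_camera("side")
cv2.imwrite("pics/g6.png",cv2.resize(a[200:370,170:400],(736,544),interpolation=2))
E
```

```text
(no output)
```

View pics/g6.png

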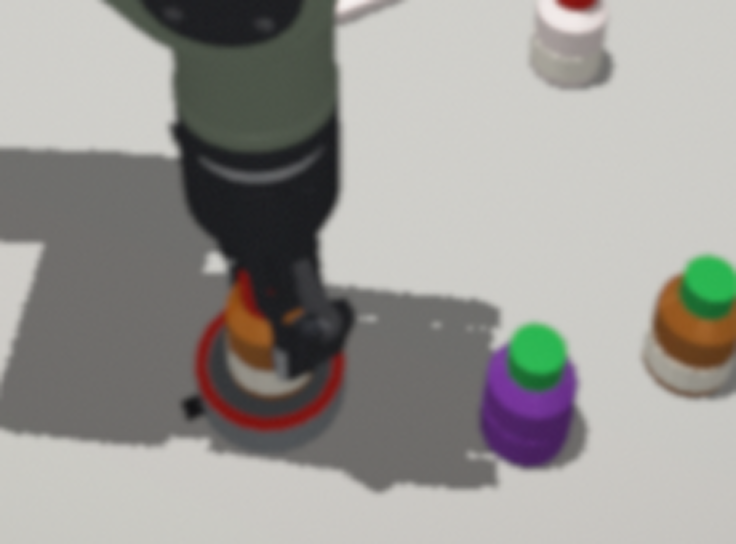

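The red bottle is inside its rim, centred near (270,360), and resting on the plate. I'll release, rise, and go to the green bottle at (592,−363).

```bash
python3 -m creep '[[0,0,0,0,0,0.001,0.03],[0,0,0,0,0,0,0.0854],[0,0,0,0,0,0,0.0854],[0,0,0,0,0,0,0.0854],[0,0,0,0,0,0,0.0854],[0,0,0,0,0,0,0.0854],[0,0,0,0,0,0.015,0.0854],[0,0,0,0,0,0.04,0.0854],[0,0,0,0,0,0.04,0.0854],[0,0,0,0,0,0.03,0.0854],[0,0,0,0,0,0,0.0854]]'
```

```text
time: 16.4
position: [0.3807, -0.2625, 0.1954]
ee_rot: [0.002, 1.0, 0.0, 0.002]
contact_force: [-0.5, 0.1, 0.3]
finger_gap: 0.0856
finger_force: 0.0
```

```bash
python3 -m creep '[[0,0,0,0.042,-0.02,0,0.0854],[0,0,0,0.042,-0.02,0,0.0854],[0,0,0,0.042,-0.02,0,0.0854],[0,0,0,0.042,-0.02,0,0.0854],[0,0,0,0.044,-0.021,0,0.0854],[0,0,0,0,0,0,0.0854],[0,0,0,0,0,-0.04,0.0854],[0,0,0,0,0,-0.04,0.0854],[0,0,0,0,0,-0.03,0.0854],[0,0,0,0,0,0,0.0854]]'; python3 - <<'E'
from vis import *
a=optics.read_camera("side")
cv2.imwrite("pics/g7.png",cv2.resize(a[200:370,200:430],(736,544),interpolation=2))
E
```

```text
time: 17.65
position: [0.5886, -0.361, 0.0797]
ee_rot: [-0.002, 1.0, 0.0, -0.004]
contact_force: [-0.6, -0.1, -0.5]
finger_gap: 0.0855
finger_force: 0.0
```

View pics/g7.png

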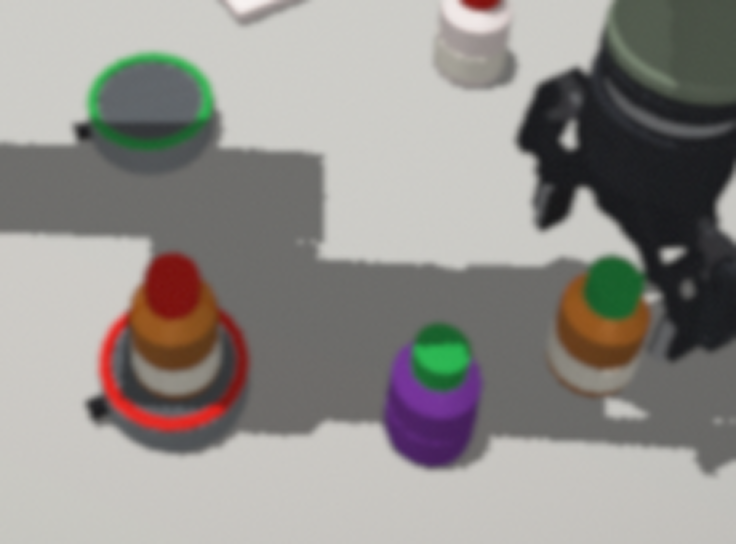

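The red bottle stands well inside its rim. The finger midpoint (615,282) coincides with the green cap at (613,287). I'll descend, grip and lift.

```bash
python3 -m creep '[[0,0,0,0.002,0,-0.02,0.0854],[0,0,0,0,0,-0.019,0.0854],[0,0,0,0,0,0,0.0854],[0,0,0,0,0,0,0.03],[0,0,0,0,0,0,0.03],[0,0,0,0,0,0,0.03],[0,0,0,0,0,0,0.03],[0,0,0,0,0,0,0.03],[0,0,0,0,0,0,0.03]]' 40
```

```text
time: 18.82
position: [0.5942, -0.3631, 0.0454]
ee_rot: [0.001, 1.0, 0.0, 0.001]
contact_force: [0.4, -1.6, 6.8]
finger_gap: 0.0469
finger_force: 41.9
```

```bash
python3 -m creep '[[0,0,0,0,0,0.01,0.03],[0,0,0,0,0,0.03,0.03],[0,0,0,0,0,0.04,0.03],[0,0,0,0,0,0.04,0.03],[0,0,0,0,0,0.02,0.03],[0,0,0,0,0,0,0.03]]'
```

```text
time: 19.58
position: [0.594, -0.3629, 0.1859]
ee_rot: [0.001, 1.0, 0.0, 0.001]
contact_force: [0.3, 0.3, -2.7]
finger_gap: 0.0469
finger_force: 41.7
```

```bash
python3 -m creep '[[0,0,0,-0.012,0.024,0,0.03],[0,0,0,-0.022,0.045,0,0.03],[0,0,0,-0.022,0.045,0,0.03],[0,0,0,-0.022,0.045,0,0.03],[0,0,0,-0.022,0.045,0,0.03],[0,0,0,-0.022,0.045,0,0.03],[0,0,0,-0.016,0.0285,0,0.03],[0,0,0,0,0,0,0.03],[0,0,0,0,0,-0.02,0.03],[0,0,0,0,0,-0.035,0.03],[0,0,0,0,0,-0.03,0.03],[0,0,0,0,0,0,0.03]]'
```

```text
time: 21.08
position: [0.4538, -0.0854, 0.0968]
ee_rot: [-0.001, 1.0, -0.0, -0.003]
contact_force: [-1.0, -1.2, -1.7]
finger_gap: 0.0465
finger_force: 42.1
```

```bash
python3 -m creep '[[0,0,0,0,0,-0.015,0.03],[0,0,0,0,0,-0.01,0.03],[0,0,0,0,0,-0.003,0.03],[0,0,0,0,0,0,0.03]]'
```

```text
time: 21.58
position: [0.4559, -0.0853, 0.0716]
ee_rot: [0.0, 1.0, 0.0, 0.0]
contact_force: [-0.4, 0.7, -2.1]
finger_gap: 0.0467
finger_force: 42.1
```

```bash
python3 -m creep '[[0,0,0,0,0,-0.0015,0.03],[0,0,0,0,0,0,0.03]]'
```

```text
time: 21.82
position: [0.4561, -0.0853, 0.0704]
ee_rot: [0.0, 1.0, 0.0, 0.001]
contact_force: [0.2, -0.0, 0.9]
finger_gap: 0.0468
finger_force: 42.4
```

```bash
python3 -m creep '[[0,0,0,0,0,-0.001,0.03],[0,0,0,0,0,0,0.03]]'; python3 - <<'E'
from vis import *
a=optics.read_camera("side")
cv2.imwrite("pics/g8.png",cv2.resize(a[120:280,150:350],(700,560),interpolation=2))
E
```

```text
time: 22.08
position: [0.4562, -0.0853, 0.0704]
ee_rot: [0.0, 1.0, 0.0, 0.001]
contact_force: [-2.2, 1.3, 11.2]
finger_gap: 0.0469
finger_force: 43.5
```

View pics/g8.png

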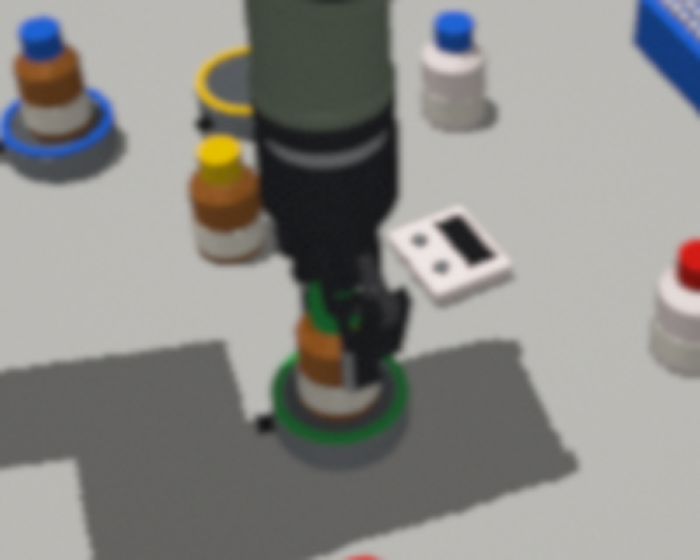

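The green bottle rests centred in its rim (near 340,395). I'll release it and go to the yellow bottle.

```bash
python3 -m creep '[[0,0,0,0,0,0,0.0854],[0,0,0,0,0,0,0.0854],[0,0,0,0,0,0,0.0854],[0,0,0,0,0,0,0.0854],[0,0,0,0,0,0,0.0854],[0,0,0,0,0,0.015,0.0854],[0,0,0,0,0,0.04,0.0854],[0,0,0,0,0,0.04,0.0854],[0,0,0,0,0,0.03,0.0854],[0,0,0,0,0,0,0.0854]]'
```

```text
time: 23.38
position: [0.457, -0.0855, 0.196]
ee_rot: [0.001, 1.0, 0.0, 0.003]
contact_force: [0.2, -0.2, 0.3]
finger_gap: 0.0851
finger_force: 0.0
```

```bash
python3 -m creep '[[0,0,0,0.001,0.045,0,0.0854],[0,0,0,0.001,0.045,0,0.0854],[0,0,0,0.001,0.045,0,0.0854],[0,0,0,0.001,0.0435,0,0.0854],[0,0,0,0,0,0,0.0854],[0,0,0,0,0,-0.04,0.0854],[0,0,0,0,0,-0.04,0.0854],[0,0,0,0,0,-0.03,0.0854],[0,0,0,0,0,0,0.0854]]'; python3 - <<'E'
from vis import *
a=optics.read_camera("side")
cv2.imwrite("pics/g9.png",cv2.resize(a[100:260,130:330],(700,560),interpolation=2))
E
```

```text
time: 24.5
position: [0.4573, 0.092, 0.0814]
ee_rot: [0.001, 1.0, -0.0, -0.004]
contact_force: [-0.5, -0.2, 0.4]
finger_gap: 0.0854
finger_force: 0.0
```

View pics/g9.png

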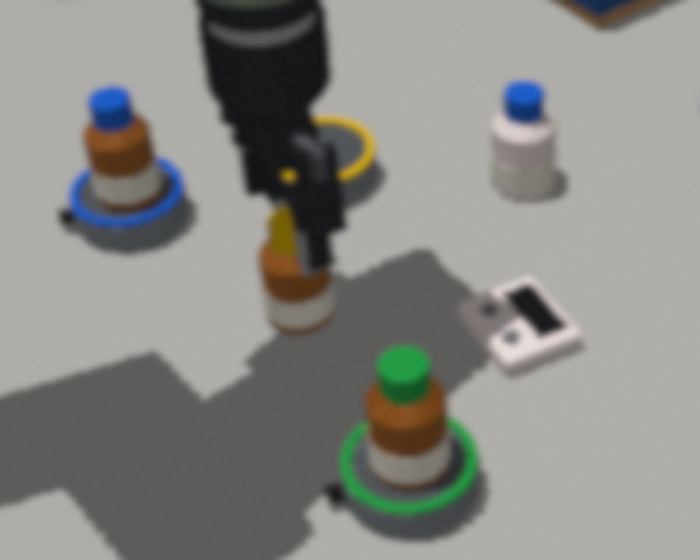

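The green bottle stands upright in its rim at (408,450), and the fingers straddle the yellow cap at (285,235). I'll grip it.

```bash
python3 -m creep '[[0,0,0,0,0,-0.02,0.0854],[0,0,0,0,0,-0.02,0.0854],[0,0,0,0,0,0,0.0854],[0,0,0,0,0,0,0.03],[0,0,0,0,0,0,0.03],[0,0,0,0,0,0,0.03],[0,0,0,0,0,0,0.03],[0,0,0,0,0,0,0.03],[0,0,0,0,0,0,0.03]]' 40
```

```text
time: 25.68
position: [0.4604, 0.0934, 0.0452]
ee_rot: [-0.0, 1.0, 0.0, 0.001]
contact_force: [-0.7, -0.4, 7.1]
finger_gap: 0.0467
finger_force: 40.8
```

```bash
python3 -m creep '[[0,0,0,0,0,0.01,0.03],[0,0,0,0,0,0.03,0.03],[0,0,0,0,0,0.04,0.03],[0,0,0,0,0,0.04,0.03],[0,0,0,0,0,0.02,0.03],[0,0,0,0,0,0,0.03]]'
```

```text
time: 26.42
position: [0.4603, 0.0935, 0.1856]
ee_rot: [-0.0, 1.0, 0.0, 0.002]
contact_force: [0.4, 0.5, -2.7]
finger_gap: 0.0468
finger_force: 41.9
```

```bash
python3 -m creep '[[0,0,0,0.014,0.023,0,0.03],[0,0,0,0.025,0.042,0,0.03],[0,0,0,0.025,0.042,0,0.03],[0,0,0,0.013,0.022,0,0.03],[0,0,0,0,0,0,0.03],[0,0,0,0,0,-0.03,0.03],[0,0,0,0,0,-0.035,0.03],[0,0,0,0,0,-0.025,0.03],[0,0,0,0,0,-0.015,0.03],[0,0,0,0,0,-0.006,0.03],[0,0,0,0,0,-0.002,0.03],[0,0,0,0,0,0,0.03]]'
```

```text
time: 27.92
position: [0.537, 0.2224, 0.0716]
ee_rot: [-0.0, 1.0, 0.0, 0.001]
contact_force: [-0.2, -1.1, -2.2]
finger_gap: 0.0466
finger_force: 41.9
```

```bash
python3 -m creep '[[0,0,0,0,0,-0.0015,0.03],[0,0,0,0,0,0,0.03]]'
```

```text
time: 28.18
position: [0.5371, 0.2226, 0.0702]
ee_rot: [-0.0, 1.0, 0.0, 0.001]
contact_force: [-0.1, 0.5, 1.7]
finger_gap: 0.0467
finger_force: 42.2
```

```bash
python3 -m creep '[[0,0,0,0,0,-0.001,0.03],[0,0,0,0,0,0,0.03]]'; python3 - <<'E'
from vis import *
a=optics.read_camera("side")
cv2.imwrite("pics/g10.png",cv2.resize(a[70:210,130:310],(720,560),interpolation=2))
E
```

```text
time: 28.42
position: [0.5372, 0.2226, 0.0702]
ee_rot: [-0.0, 1.0, 0.0, 0.001]
contact_force: [-2.8, -1.3, 8.3]
finger_gap: 0.0468
finger_force: 43.0
```

View pics/g10.png

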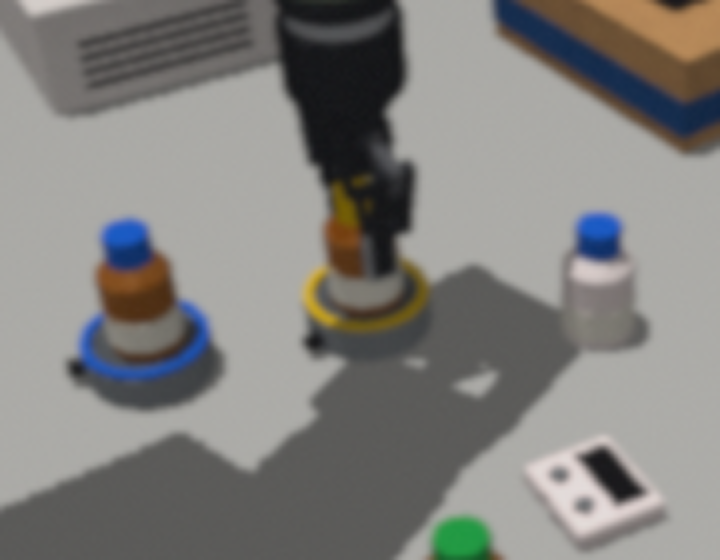

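The yellow bottle rests centred in its rim (near 366,292). I'll release, rise, and back away toward the base so I can do a final check.

```bash
python3 -m creep '[[0,0,0,0,0,0,0.0854],[0,0,0,0,0,0,0.0854],[0,0,0,0,0,0,0.0854],[0,0,0,0,0,0,0.0854],[0,0,0,0,0,0,0.0854],[0,0,0,0,0,0.015,0.0854],[0,0,0,0,0,0.04,0.0854],[0,0,0,0,0,0.04,0.0854],[0,0,0,0,0,0.04,0.0854],[0,0,0,0,0,0.04,0.0854],[0,0,0,0,0,0,0.0854],[0,0,0,0,0,0,0.0854]]'
```

```text
time: 29.98
position: [0.5362, 0.2222, 0.2434]
ee_rot: [0.0, 1.0, 0.0, -0.0]
contact_force: [-0.1, -0.1, 0.3]
finger_gap: 0.0853
finger_force: 0.0
```

```bash
python3 -m creep '[[0,0,0,-0.03,-0.04,0,0.0854],[0,0,0,-0.03,-0.04,0,0.0854],[0,0,0,-0.03,-0.04,0,0.0854],[0,0,0,-0.03,-0.04,0,0.0854],[0,0,0,-0.03,-0.04,0,0.0854],[0,0,0,0,0,0,0.0854],[0,0,0,0,0,0,0.0854]]'; python3 - <<'E'
from vis import *
a=[optics.read_camera(n)for n in("top","side")]
c=[cv2.resize(a[0][100:310],(800,328)),cv2.resize(a[1][60:360,100:440],(310,272))]
o=np.zeros((600,800,3),np.uint8); o[:328]=c[0]; o[328:600,:310]=c[1]
cv2.imwrite("pics/end.png",o)
E
```

```text
time: 30.85
position: [0.3866, 0.0224, 0.2428]
ee_rot: [-0.0, 1.0, -0.0, -0.0]
contact_force: [0.6, -0.2, -0.1]
finger_gap: 0.0853
finger_force: 0.0
```

View pics/end.png

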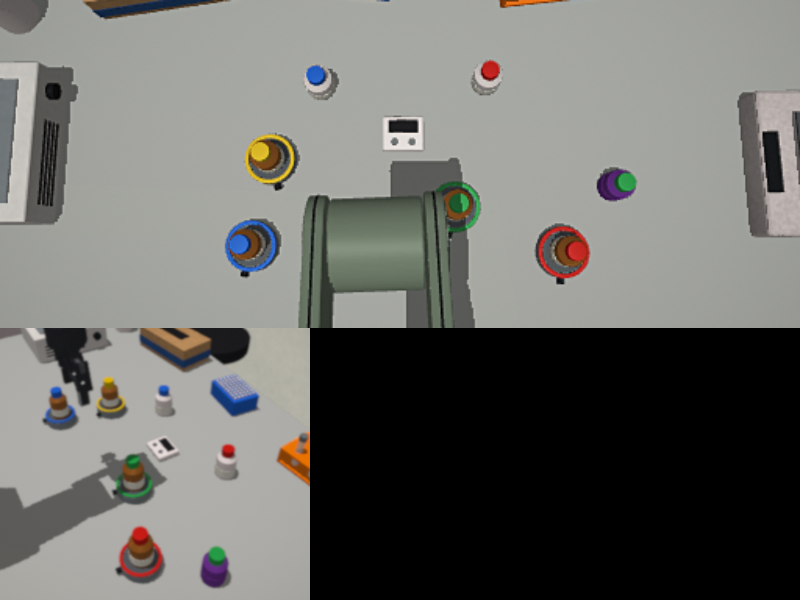

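All four amber bottles stand inside their matching rims, the white bottles haven't moved, and the gripper is empty and clear. Bottle and rim centres agree within a few mm, so I'm handing in.

```bash
python3 -c "
from plant import bot
print(bot.sign_off())"
```

```text
the job is handed in; nothing more can be done
None
```

I set all four amber bottles upright on their colour-matched stirrers and released them, left both white bottles untouched, and handed the job in at about 31 s; the hand-in returned no verdict.

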